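# Full tea tin into the bamboo cradle

### The arm

A 7-joint arm with a two-finger parallel gripper is mounted at the origin on the work surface. World frame = base frame: x ahead of the robot, y to its left, z up, the work surface at z = 0. Lengths are in mm, angles in rad, forces in N, time in s.
With the tool pointing down it reaches from about 350 to 900 mm from the base axis. Payload 8.1 kg.
Tool frame: the origin (TCP) lies midway between the tips of the shut fingers; the grasp point (between the pads) lies 19 mm behind it (bot.grip_point_offset is the y of the grasp point in the tool frame, in mm); y points along the fingers, x is the direction in which the jaws open and shut, and the axes are right-handed (so a half turn about y gives the same grasp; the last joint's range is limited). The gripper opens to 85 mm and grips with 20 to 120 N. Pads are 22 mm wide; open, the fingers measure 114 mm over their backs; the gripper's body (76 mm by 85 mm) begins 54 mm behind the grasp point. The pads swing forward as they close: fully open they stand 13 mm farther back than shut.
Start: joints at [1.227, 0.434, 0.025, 1.573, -0.012, 1.134, -0.075], TCP at [149.025, -606.988, 209.223] pointing down, gripper open.
Joint ranges: [-2.62, 2.62], [-0.44, 2.09], [-1.27, 1.32], [0.08, 2.57], [-1.32, 4.46], [0.12, 2], [-2.74, 2.74]. Speed limits (rad/s): [2.22, 2.22, 3.01, 3.01, 3.14, 3.14, 3.14].

### API

Orientations are given as a unit quaternion [w, x, y, z].
In Python, from cell import bot gives the robot as it stands. The module is installed in compiled form; this text tells all that it offers. Calls block until the motion is done:
- bot.movep(position, orientation): joint-space move of the TCP to a pose.
- bot.move_linear(position, ori=None, max_speed=150, max_force=None): straight line of the TCP; ori=None keeps the orientation; max_speed is the mean speed in mm/s. With max_force (N) it stops when the force on the tool has changed by that much, and returns True; else False.
- bot.movej(angles): joint-space move.
- bot.open_gripper() and bot.clamp(): open the fingers fully, or close them until they stop; the grip force is fixed at half the most.
- bot.hold(seconds).
- bot.ik(position, orientation): joint angles nearest the present ones, or None.
- bot.sense(): the state.
- bot.camera(name): name is "scene" or "top" or "wrist"; returns a dict with "frame" (400x640x3 uint8, red, green, blue), "K" (3x3 intrinsics, pixels), "xyz" and "orientation" of the camera in the world; the wrist camera has in their place "tool_from_camera" (4x4, takes a point from camera to tool coordinates, whose origin is the TCP and whose axes are the tool frame's). Camera axes: x right, y up, looking along -z (the intrinsics and any distortion apply to the point x, -y, -z); pixel columns grow to the right and rows downward; lengths in mm; the calibration is good to about 2 mm. A picture is of the moment at which its call begins: read the wrist's pose just before it. There is no depth.
A pose or a line that the arm cannot do raises bot.MotionError and nothing moves.
- bot.close_job(): hands the job in, once; it reports no verdict.
Trained networks look in a picture, given as the dict that the camera call returned (one of the last four; its "shot" number tells which), for a name from the list of things; names that differ only in an ending like _2 or _b are one class to them, and where a whole thing is asked for, a point or a joint stands for the part that bears it (a point fixed in the world has none). Each returns a list of dicts, best first, with "confidence" (0 to 1); they miss things now and then, are a little off and sometimes report something else, mostly with a low value. They report only what shows in the picture. A call takes as long as a camera call.
- bot.find_in(picture, thing): "position" ([x, y, z] in mm, in the coordinates of the camera as it stood for that picture, good to about 4 mm: the middle of the surface that is visible of it).
- bot.regions_of(picture, thing): "region" (400x640 bool, what is visible of it).
The state is a dict: "time": time; "joint_positions": joint angles; "qd": joint speeds; "effort": joint torques, N m; "eef_pos": TCP position; "eef_rot": TCP orientation; "ft_force": force on the tool from outside, world axes, zero at the start; "torque": the same for the moment, N m; "width": finger opening in mm.
Only numpy, scipy, OpenCV 4.12 (cv2) and the standard library are available. Lean on these libraries where they do the work, as an engineer would, in place of code of your own. Each camera call takes 0.05 s, during which the arm holds its last target.

### The job

One of the two look-alike tea tins lying in the red tray is full and the other is empty; lift to feel which is which. Lay the full one on its side in the groove of the bamboo cradle, let it settle fully down while you still hold it, and only then let go; the empty one must finish lying in the tray, lengthwise as it lay at first. Set tins down gently, never drop them, and leave the garlic keeper, jug, spoon and chopsticks where they are.

Things in the scene. Friction and masses are not known exactly. Their poses are not given: they have to be found in the camera images.
- tin_a: One of two look-alike metal tea tins: shut cylinder 56 mm in diameter, 120 mm long (lid at +x, same diameter), lying in the tray at first, rolled to any angle. Origin at its centre; x is the tin's axis (level when lying). One tin is empty (95 to 150 g), one full (350 to 510 g, evenly filled): not to be seen or told from names or places, only felt by weight.
- tin_b: One of two look-alike metal tea tins: shut cylinder 56 mm in diameter, 120 mm long (lid at +x, same diameter), lying in the tray at first, rolled to any angle. Origin at its centre; x is the tin's axis (level when lying). One tin is empty (95 to 150 g), one full (350 to 510 g, evenly filled): not to be seen or told from names or places, only felt by weight.
- tray: Fixed red tray, 170 mm (x) by 250 mm (y), walls 22 mm high, floor and walls 4 mm thick. Origin: centre of underside. Two troughs along x, centred at y = -56 and +56 mm, between ribs (inner faces 21 mm off the trough's middle, 5 mm thick, tops 12 mm above the underside). Each holds a tin at first, axis 32 mm above the underside, centre within 15 mm of the trough's middle along x.
- cradle: Fixed bamboo cradle, 156 mm (x) by 90 mm (y), base 8 mm thick; origin: centre of underside; groove along x. Two V saddles at x = -42 and +42 mm, 16 mm thick, walls sloping 40 degrees, tops 34 mm high, 26 mm off the middle; between them open to the base, so fingers fit beside the tin. End boards 46 mm high, inner faces at x = -70 and +70 mm, leave 10 mm at each end of a centred tin.
- cradle_seat (a point): The point where the centre of a tin lies when it is centred and fully settled in the cradle: on the groove's middle, 48.6 mm above the cradle's underside. Axes as the cradle's.
- garlic_keeper: Bystander: white ceramic lidded garlic keeper, 104 mm in diameter, 118 mm high, loose; origin at the centre of its underside.
- jug: Bystander: glass measuring jug, 100 mm in diameter, 125 mm high, handle to its +y reaching 85 mm from the axis, loose; origin at the centre of its underside.
- spoon: Bystander: stainless soup spoon, about 180 mm long, lying along its x axis, loose; origin near its middle.
- chopsticks: Bystander: bamboo chopstick pair on a small ceramic rest, 220 mm long, lying along its x axis, loose as one piece; origin near its middle on the underside.

How it is judged (in metres and radians):
On the way, in this order (a step that is already met when the one before it is completed fails the run):
1. a tin is lifted clear of the tray (height (world z) of any of tin_a, tin_b above 0.075 m), for 0.1 s.
2. the full tin lies down in the cradle's groove, its weight on the saddles, while the fingers still touch it (((x of tin_a in the frame of cradle_seat between -0.012 and 0.012 m and y of tin_a in the frame of cradle_seat between -0.008 and 0.008 m and z of tin_a in the frame of cradle_seat between -0.004 and 0.006 m and angle between the x axis of tin_a and the x axis of cradle, either way round below 0.12 rad and contact force between tin_a and cradle above 2.7 N and contact force between the fingers and tin_a above 0.3 N) or (x of tin_b in the frame of cradle_seat between -0.012 and 0.012 m and y of tin_b in the frame of cradle_seat between -0.008 and 0.008 m and z of tin_b in the frame of cradle_seat between -0.004 and 0.006 m and angle between the x axis of tin_b and the x axis of cradle, either way round below 0.12 rad and contact force between tin_b and cradle above 2.7 N and contact force between the fingers and tin_b above 0.3 N))), for 0.1 s.
At the end, for the whole second after the job is handed in: Full tin released, at rest in the cradle: centre within 12 mm lengthwise, 4 mm sideways, 3 mm in height of the settled place, along the groove within 4 degrees, over 2.7 N on the saddles. Empty tin released, at rest on the tray floor, within 30 mm of its middle lengthwise, along x within 14 degrees (((x of tin_a in the frame of cradle_seat between -0.012 and 0.012 m and y of tin_a in the frame of cradle_seat between -0.004 and 0.004 m and z of tin_a in the frame of cradle_seat between -0.004 and 0.003 m and angle between the x axis of tin_a and the x axis of cradle, either way round below 0.07 rad and contact force between tin_a and cradle above 2.7 N and x of tin_b in the frame of tray between -0.03 and 0.03 m and y of tin_b in the frame of tray between -0.11 and 0.11 m and z of tin_b in the frame of tray between 0.025 and 0.037 m and angle between the x axis of tin_b and the x axis of tray, either way round below 0.25 rad) or (x of tin_b in the frame of cradle_seat between -0.012 and 0.012 m and y of tin_b in the frame of cradle_seat between -0.004 and 0.004 m and z of tin_b in the frame of cradle_seat between -0.004 and 0.003 m and angle between the x axis of tin_b and the x axis of cradle, either way round below 0.07 rad and contact force between tin_b and cradle above 2.7 N and x of tin_a in the frame of tray between -0.03 and 0.03 m and y of tin_a in the frame of tray between -0.11 and 0.11 m and z of tin_a in the frame of tray between 0.025 and 0.037 m and angle between the x axis of tin_a and the x axis of tray, either way round below 0.25 rad)) and linear speed of each of tin_a, tin_b below 0.02 m/s and angular speed of each of tin_a, tin_b below 0.2 rad/s and contact force between the fingers and tin_a below 0.05 N and contact force between the fingers and tin_b below 0.05 N); the robot touches nothing.
It fails at once if the garlic keeper is moved by more than 30 mm (distance of garlic_keeper from where it was at the start of the episode above 0.03 m).
It fails at once if the glass jug is moved by more than 30 mm (distance of jug from where it was at the start of the episode above 0.03 m).
It fails at once if the spoon is moved by more than 30 mm (distance of spoon from where it was at the start of the episode above 0.03 m).
It fails at once if the chopsticks is moved by more than 30 mm (distance of chopsticks from where it was at the start of the episode above 0.03 m).
It fails at once if a tin is dropped (faster than 0.6 m/s with no finger on it, a fall of about 20 mm) ((linear speed of tin_a above 0.6 m/s and contact force between the fingers and tin_a below 0.02 N) or (linear speed of tin_b above 0.6 m/s and contact force between the fingers and tin_b below 0.02 N)).
It also fails if it takes over 61 s, if anything falls off the work surface, if the arm or the gripper's body presses on something with over 40 N, if the wrist force passes 120 N, or if a joint passes its speed limit or range.

## Working session

There is one attempt and no reset: what is moved stays moved. The work goes in short steps, each a Python script; the robot and the scene stay as the last script left them, time stands still between calls to the robot, and variables do not carry over. Pictures are saved under pics/ and viewed, and the job is handed in when it is done.

```bash
mkdir -p pics
cat > h.py <<'E'
from cell import bot
import numpy as np, cv2
from scipy.spatial.transform import Rotation as R
def rot(q): return R.from_quat([q[1],q[2],q[3],q[0]])
def save(p,n): cv2.imwrite('pics/'+n,cv2.cvtColor(p['frame'],cv2.COLOR_RGB2BGR))
def toworld(p,x): return rot(p['orientation']).apply(x)+np.array(p['xyz'])
def pix2plane(p,uv,z):
    K=np.array(p['K']); d=np.linalg.inv(K)@np.array([uv[0],uv[1],1.]); d=np.array([d[0],-d[1],-d[2]])
    d=rot(p['orientation']).apply(d); o=np.array(p['xyz']); return o+d*(z-o[2])/d[2]
def proj(p,X):
    c=rot(p['orientation']).inv().apply(np.array(X)-np.array(p['xyz'])); c=c*[1,-1,-1]; u=np.array(p['K'])@c; return u[:2]/u[2]
E
python3 - <<'E'
from h import *
for n in ('scene','top'):
    p=bot.camera(n); save(p,n+'0.png'); print(n,p.keys(),np.array(p['K']).tolist(),p['xyz'],p['orientation'])
    for t in ['tin_a','tray','cradle','garlic_keeper','jug','spoon','chopsticks']:
        for d in bot.find_in(p,t)[:3]: print(t,round(d['confidence'],2),np.round(toworld(p,d['position'])))
s=bot.sense(); print(s)
E
```

```text
scene dict_keys(['frame', 'K', 'xyz', 'orientation', 'shot']) [[410.5803374639512, 0.0, 321.80351328196207], [0.0, 410.5803374639512, 202.70731443820557], [0.0, 0.0, 1.0]] [1037.26178155 -307.29981696  737.8252959 ] [0.86169114 0.28271135 0.13939176 0.3976589 ]
tin_a 0.83 [ 534. -133.   57.]
tin_a 0.79 [ 556. -240.   56.]
tray 0.92 [ 532. -191.    6.]
cradle 0.58 [496. 179.  15.]
garlic_keeper 0.85 [779.  51.  92.]
jug 0.55 [757. -87.  80.]
spoon 0.61 [ 717. -296.   10.]
chopsticks 0.91 [744. 276.  10.]
top dict_keys(['frame', 'K', 'xyz', 'orientation', 'shot']) [[506.3898430413167, 0.0, 317.3521429822369], [0.0, 506.3898430413167, 199.61582735157464], [0.0, 0.0, 1.0]] [ 538.86512746   -1.59752612 1216.95152767] [ 0.7111999   0.03350527 -0.02217946 -0.70184056]
tin_a 0.87 [ 517. -126.   57.]
tin_a 0.65 [ 537. -234.   57.]
tray 0.79 [ 511. -184.    5.]
cradle 0.63 [491. 190.  13.]
garlic_keeper 0.58 [754.  68.  92.]
jug 0.85 [775. -88.  46.]
spoon 0.72 [ 682. -288.   10.]
spoon 0.53 [495. 188.   8.]
chopsticks 0.67 [720. 285.  11.]
{'time': 0.8, 'joint_positions': array([ 1.2273798 ,  0.43447047,  0.02499795,  1.57317373, -0.01159471,
        1.13397739, -0.07509566]), 'qd': array([-0.00042525,  0.00037791,  0.00086387, -0.00043601,  0.00014979,
       -0.00083633, -0.00045093]), 'effort': array([-8.57596115e-04, -6.70241332e+01,  1.02336913e+00, -3.16558313e+01,
        1.55759056e-02,  2.22490547e-03, -2.17455425e-05]), 'eef_pos': array([ 149.04451322, -607.00908994,  209.25135795]), 'eef_rot': array([-0.55639473,  0.55644924, -0.43631107,  0.43637346]), 'ft_force': array([-0.43735133, -0.27794092,  0.16149742]), 'torque': array([ 0.00314329, -0.03360437, -0.00259853]), 'width': 85.67629463804697}
```

View pics/scene0.png

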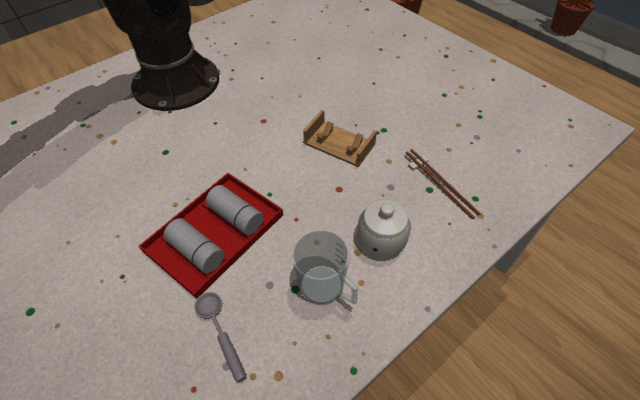

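View pics/top0.png

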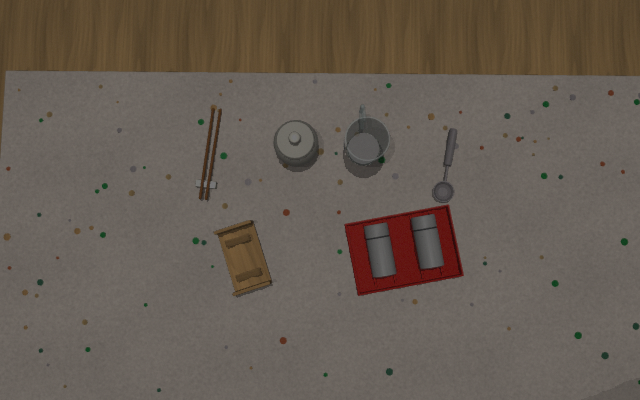

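```bash
cat >> h.py <<'E'
def down(a):
    m=np.array([[np.cos(a),0,-np.sin(a)],[np.sin(a),0,np.cos(a)],[0,-1,0]])
    q=R.from_matrix(m).as_quat(); return [q[3],q[0],q[1],q[2]]
def wcam(n=None):
    s=bot.sense(); p=bot.camera('wrist'); T=np.eye(4); T[:3,:3]=rot(s['eef_rot']).as_matrix(); T[:3,3]=s['eef_pos']
    W=T@np.array(p['tool_from_camera']); p=p; q=R.from_matrix(W[:3,:3]).as_quat()
    p['xyz']=W[:3,3]; p['orientation']=[q[3],q[0],q[1],q[2]]
    if n: save(p,n)
    return p
E
python3 - <<'E'
from h import *
s=bot.sense(); print(rot(s['eef_rot']).as_matrix().round(2))
a=[np.arctan2(*rot(s['eef_rot']).as_matrix()[[1,0],0])]; print(a)
for yaw in (1.57,1.7,-1.57,-1.4):
  for pos in ([480,-185,420],[517,-126,60],[537,-234,60],[470,185,400],[493,190,60]): 
    q=bot.ik(pos,down(yaw)); print(yaw,pos,None if q is None else np.round(q,2))
E
```

```text
[[ 0.24  0.    0.97]
 [-0.97 -0.    0.24]
 [ 0.   -1.   -0.  ]]
[np.float64(-1.3300559647633254)]
1.57 [480, -185, 420] [ 0.82  0.22 -0.71  1.41  0.15  1.56  1.69]
1.57 [517, -126, 60] [ 0.63  0.56 -0.68  1.92  0.48  0.82  1.26]
1.57 [537, -234, 60] [ 0.77  0.63 -0.65  1.79  0.48  0.89  1.47]
1.57 [470, 185, 400] [ 0.41  0.35 -1.23  1.46  0.33  1.56  0.77]
1.57 [493, 190, 60] [ 0.32  0.79 -1.2   1.91  0.86  1.07  0.32]
1.7 [480, -185, 420] [ 0.83  0.23 -0.72  1.41  0.15  1.56  1.82]
1.7 [517, -126, 60] [ 0.64  0.57 -0.7   1.92  0.49  0.83  1.38]
1.7 [537, -234, 60] [ 0.78  0.63 -0.68  1.79  0.49  0.89  1.58]
1.7 [470, 185, 400] [ 0.42  0.36 -1.24  1.46  0.34  1.57  0.89]
1.7 [493, 190, 60] [ 0.32  0.8  -1.2   1.91  0.86  1.08  0.44]
-1.57 [480, -185, 420] [ 0.5   0.17 -0.29  1.44  0.05  1.54 -1.36]
-1.57 [517, -126, 60] [ 0.3   0.48 -0.22  1.95  0.15  0.73 -1.58]
-1.57 [537, -234, 60] [ 0.42  0.54 -0.14  1.82  0.1   0.79 -1.34]
-1.57 [470, 185, 400] [ 0.39  0.33 -1.18  1.46  0.31  1.56 -2.35]
-1.57 [493, 190, 60] [ 0.01  0.55 -0.65  1.93  0.45  0.81 -2.46]
-1.4 [480, -185, 420] [ 0.5   0.17 -0.29  1.44  0.05  1.54 -1.19]
-1.4 [517, -126, 60] [ 0.33  0.48 -0.26  1.95  0.18  0.74 -1.43]
-1.4 [537, -234, 60] [ 0.45  0.54 -0.18  1.82  0.13  0.79 -1.2 ]
-1.4 [470, 185, 400] [ 0.39  0.33 -1.17  1.46  0.3   1.55 -2.17]
-1.4 [493, 190, 60] [ 0.01  0.55 -0.65  1.93  0.45  0.81 -2.29]
```

```bash
python3 - <<'E'
from h import *
bot.movep([480,-185,400],down(-1.37))
def f(p):
    for t in ['tin_a','tray','cradle']:
        for d in bot.find_in(p,t)[:3]: print(t,round(d['confidence'],2),np.round(toworld(p,d['position'])))
p=wcam('w1.png'); print(np.array(p['K']).round(1).tolist(),p['xyz']); f(p)
p=bot.camera('top'); save(p,'top1.png'); print(proj(p,bot.sense()['eef_pos']))
p=bot.camera('scene'); save(p,'scene1.png'); print(proj(p,bot.sense()['eef_pos']))
bot.movep([470,185,380],down(-1.27))
p=wcam('w2.png');f(p)
print(bot.sense()['time'],bot.sense()['joint_positions'])
E
python3 -c "
import cv2,numpy as np
a=[cv2.imread('pics/'+n) for n in('w1.png','w2.png','top1.png','scene1.png')]
cv2.imwrite('pics/m1.png',cv2.resize(np.vstack([np.hstack(a[:2]),np.hstack(a[2:])]),(800,500)))"
```

```text
[[304.0, 0.0, 317.3], [0.0, 304.0, 200.3], [0.0, 0.0, 1.0]] [ 558.59893798 -169.94284378  564.40523242]
tin_a 0.59 [ 521. -135.   55.]
tin_a 0.57 [ 544. -237.   59.]
tray 0.88 [ 521. -186.    7.]
cradle 0.61 [507. 186.   8.]
[440.1836046  278.38931349]
[135.68467555  60.27770754]
tin_a 0.88 [ 522. -117.   52.]
tin_a 0.61 [ 545. -223.   55.]
tray 0.56 [ 521. -188.    7.]
cradle 0.36 [745. -87.  79.]
4.7333 [ 0.02654405  0.19844555 -0.61551045  1.52357581  0.11505488  1.45614024
 -1.86498068]
```

View pics/m1.png

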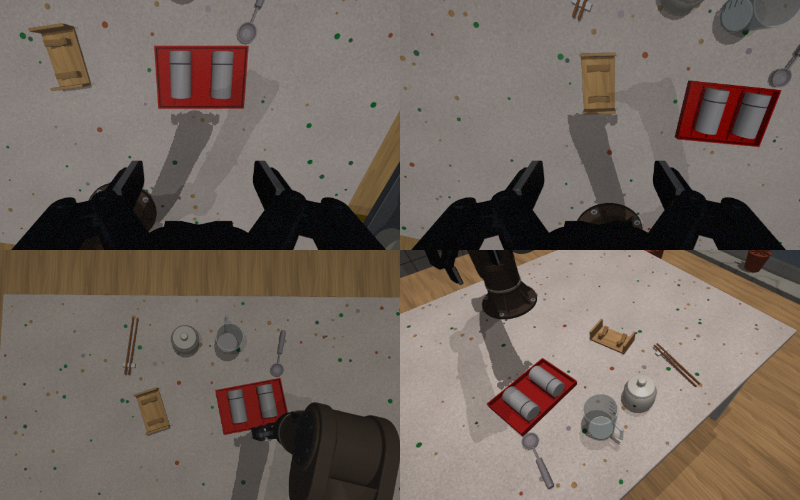

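View pics/w1.png

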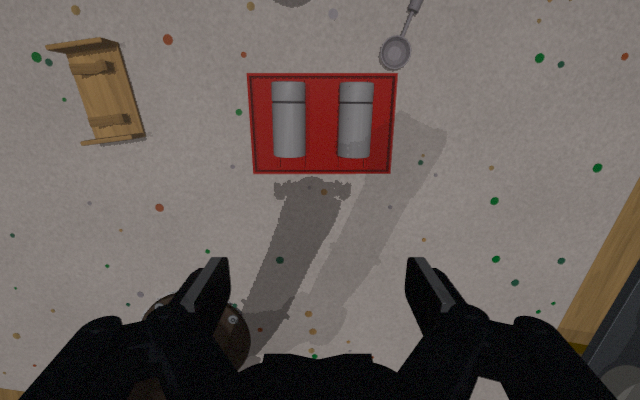

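View pics/w2.png

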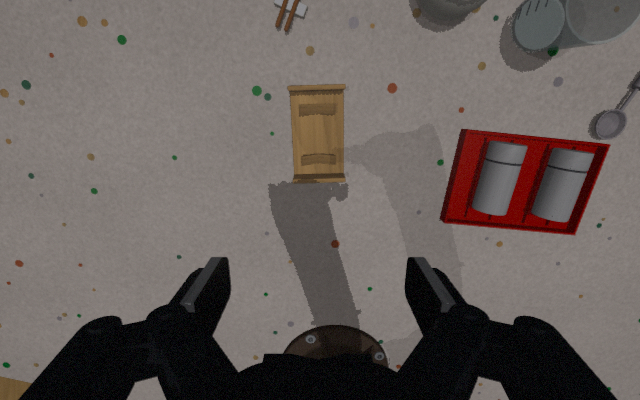

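```bash
cat > fit.py <<'E'
from h import *
from scipy.optimize import least_squares
def quad(p,uvs,z,lx,ly,name):
    W=np.array([pix2plane(p,u,z)[:2] for u in uvs]); L=np.array([[lx,ly],[lx,-ly],[-lx,-ly],[-lx,ly]])
    f=lambda v:((L@np.array([[np.cos(v[2]),np.sin(v[2])],[-np.sin(v[2]),np.cos(v[2])]]))*v[3]+v[:2]-W).ravel()
    r=least_squares(f,[*W.mean(0),0.2,1]); print(name,r.x.round(3),'res',np.sqrt((r.fun**2).mean()).round(1))
    return r.x
E
python3 - <<'E'
from fit import *
Pt=bot.camera('top');Ps=bot.camera('scene'); print(proj(Ps,[0,0,0]),proj(Pt,[500,0,0]))
print(pix2plane(Ps,(175,85),0))
quad(Pt,[(345,226),(449,206),(463,274),(358,294)],22,85,125,'top')
quad(Ps,[(283,212),(196,292),(141,245),(229,175)],22,85,125,'scene')
w=wcam()
quad(w,[(463,129),(608,145),(577,234),(441,221)],22,85,125,'w2')
bot.movep([480,-185,400],down(-1.37)) if 0 else None
E
```

```text
[175.85808815  82.2837316 ] [324.34367776 255.94909355]
[ 9.6693838  -7.91491754  0.        ]
top [ 5.17660e+02 -1.85754e+02  2.01000e-01  9.82000e-01] res 2.4
scene [ 5.24546e+02 -1.84010e+02  1.80000e-01  9.69000e-01] res 1.7
w2 [ 5.20820e+02 -1.81112e+02  2.06000e-01  1.01100e+00] res 2.9
```

```bash
cat >> fit.py <<'E'
def look(target,z,yaw,name,uv=(318,150)):
    q=down(yaw); T=np.eye(4); T[:3,:3]=rot(q).as_matrix()
    p=bot.camera('wrist'); W=T@np.array(p['tool_from_camera'])
    W[2,3]+=z; qq=R.from_matrix(W[:3,:3]).as_quat()
    c=dict(K=p['K'],xyz=W[:3,3],orientation=[qq[3],*qq[:3]])
    g=pix2plane(c,uv,target[2]); pos=[target[0]-g[0],target[1]-g[1],z]; print('goto',np.round(pos))
    bot.movep(pos,q); bot.hold(0.2); return wcam(name)
E
python3 - <<'E'
from fit import *
look((503,187,30),180,-1.27,'c1.png')
look((520,-184,30),260,-1.37,'t1.png')
print(bot.sense()['time'])
E
```

```text
goto [472. 178. 180.]
goto [ 500. -187.  260.]
7.7
```

View pics/c1.png

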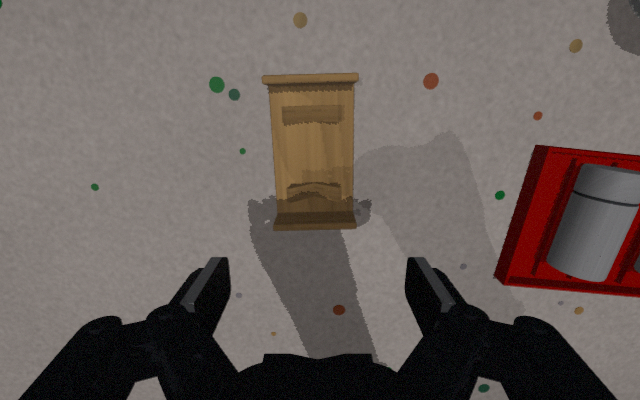

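View pics/t1.png

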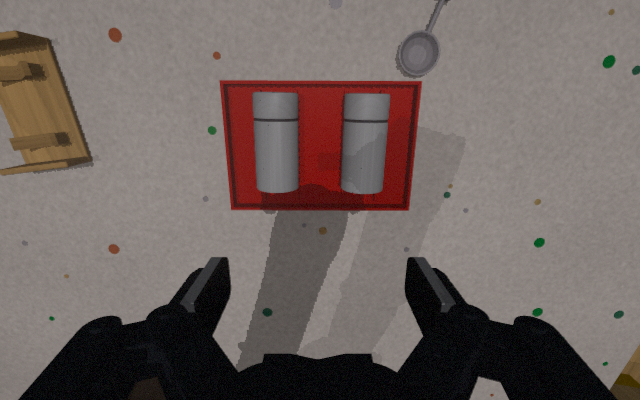

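```bash
python3 -c "
import cv2
a=cv2.imread('pics/c1.png')[60:240,240:380]; cv2.imwrite('pics/c1z.png',cv2.convertScaleAbs(cv2.resize(a,None,fx=3.3,fy=3.3,interpolation=3),alpha=1.5))
a=cv2.imread('pics/t1.png')[70:220,210:430]; cv2.imwrite('pics/t1z.png',cv2.convertScaleAbs(cv2.resize(a,None,fx=3.5,fy=3.5,interpolation=3),alpha=1.5))"
```

```text
(no output)
```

View pics/c1z.png

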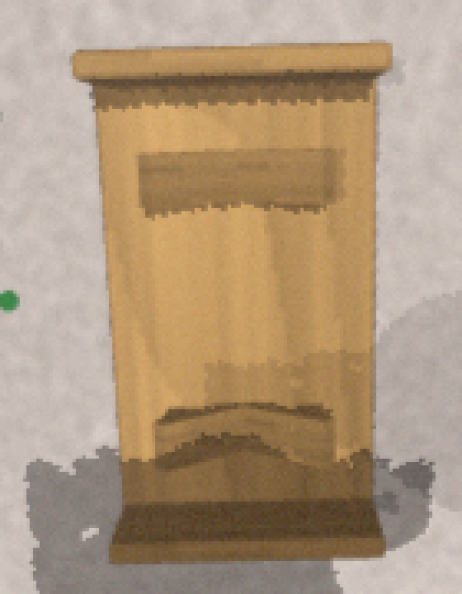

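View pics/t1z.png

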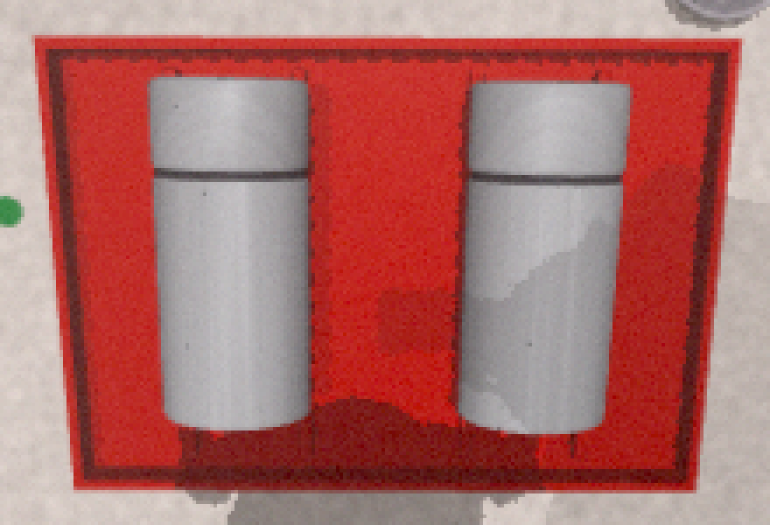

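Run:
```python
from fit import *
w=wcam()
t=quad(w,[(220,80.6),(421.7,81.1),(408.6,210.6),(231.4,210)],22,85,125,'tray')
for n,a,b in (('L',(229,76),(237,431)),('R',(549,81),(532,435))):
    P=[pix2plane(w,np.array(u)/3.5+[210,70],60)[:2] for u in (a,b)]
    c=(P[0]+P[1])/2; Rm=np.array([[np.cos(t[2]),np.sin(t[2])],[-np.sin(t[2]),np.cos(t[2])]])
    print(n,c.round(1),'len',np.linalg.norm(P[0]-P[1]).round(1),'yaw',np.arctan2(*(P[0]-P[1])[::-1]).round(3),'in tray',(Rm@(c-t[:2])).round(1))
s=bot.sense();print(s['eef_pos'])
# cradle: reconstruct cam pose for c1
q=down(-1.27);T=np.eye(4);T[:3,:3]=rot(q).as_matrix()
s_=None
p=bot.camera('wrist');W=T@np.array(p['tool_from_camera']);W[2,3]+=180;qq=R.from_matrix(W[:3,:3]).as_quat()
c=dict(K=p['K'],xyz=W[:3,3],orientation=[qq[3],*qq[:3]])
g=pix2plane(c,(318,150),30); c['xyz']=W[:3,3]+[503-g[0],187-g[1],0]
quad(c,[(262.1,75.2),(358.5,73.0),(356.4,228.2),(273.3,230)],46,78,45,'cradle')
```

```text
tray [ 5.19846e+02 -1.86068e+02  2.01000e-01  9.98000e-01] res 0.2
L [ 520.4 -132.3] len 119.7 yaw 0.185 in tray [11.3 52.6]
R [ 540.1 -235. ] len 119.6 yaw 0.203 in tray [ 10.1 -51.9]
[ 499.88155439 -186.68341856  259.91537739]
cradle [4.96489e+02 1.90482e+02 3.26000e-01 9.82000e-01] res 0.2
```

```bash
cat > do.py <<'E'
from fit import *
TR=(519.8,-186.0,0.201)
def tin(dx,dy):
    c,s=np.cos(TR[2]),np.sin(TR[2]); return TR[0]+c*dx-s*dy, TR[1]+s*dx+c*dy
Q=down(TR[2]-np.pi/2)
def grab(dx,dy,z=12,lift=110):
    x,y=tin(dx,dy)
    bot.movep([x,y,130],Q); 
    print('stop',bot.move_linear([x,y,z],max_speed=100,max_force=15), bot.sense()['eef_pos'].round(1))
    bot.hold(.2); f0=bot.sense()['ft_force']; bot.clamp(); bot.hold(.2); print('w',bot.sense()['width'],bot.sense()['ft_force'].round(2))
    bot.move_linear([x,y,lift],max_speed=80); bot.hold(.5)
    f=np.mean([bot.sense()['ft_force']],0); print('f0',f0.round(2),'f',f.round(2),'width',bot.sense()['width'],'t',bot.sense()['time'])
E
python3 - <<'E'
from do import *
grab(10.7,56)
p=wcam('g1.png'); save(bot.camera('scene'),'g1s.png')
E
```

```text
stop False [ 519.6 -129.1   12.6]
w 50.5543858756939 [-4.34  2.41 14.39]
f0 [ 0.75 -0.52  0.68] f [-0.31  0.24 -4.34] width 50.82366142671854 t 12.4833
```

View pics/g1.png

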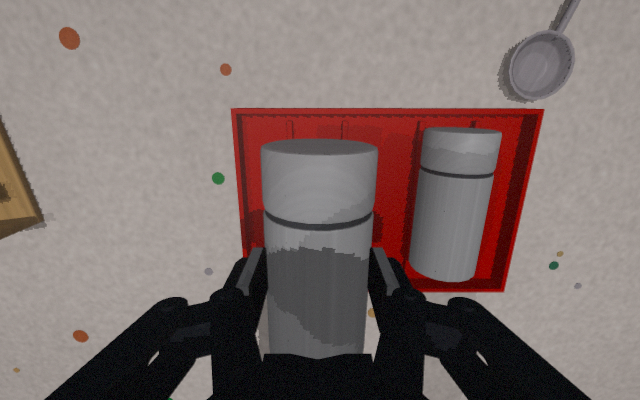

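View pics/g1s.png

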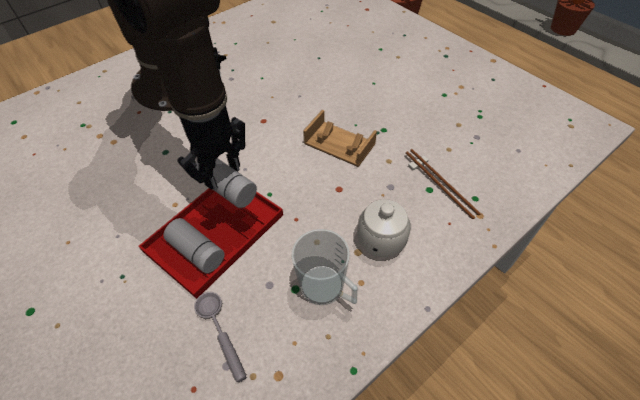

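```bash
python3 -c "
import cv2
a=cv2.imread('pics/w2.png')[75:195,270:370]; a=cv2.convertScaleAbs(cv2.resize(a,(500,600),interpolation=3),alpha=1.5)
b=cv2.imread('pics/top0.png')[210:305,200:280]; b=cv2.convertScaleAbs(cv2.resize(b,(480,570),interpolation=3),alpha=1.8)
cv2.imwrite('pics/w2z.png',a);cv2.imwrite('pics/topz.png',b)"
```

```text
(no output)
```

View pics/w2z.png

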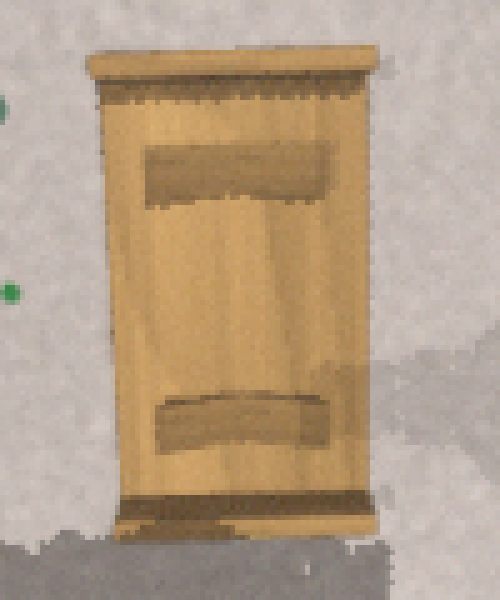

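View pics/topz.png

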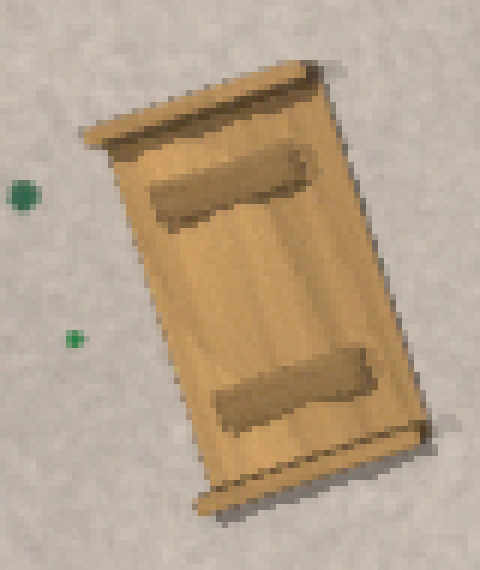

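Run:
```python
from do import *
Pt=bot.camera('top'); p=bot.camera('wrist')
def cam(pos,a):
    T=np.eye(4);T[:3,:3]=rot(down(a)).as_matrix();T[:3,3]=pos;W=T@np.array(p['tool_from_camera']);q=R.from_matrix(W[:3,:3]).as_quat()
    return dict(K=p['K'],xyz=W[:3,3],orientation=[q[3],*q[:3]])
c2=cam([470,185,380],-1.27)
c1=cam([0,0,180],-1.27);g=pix2plane(c1,(318,150),30); c1['xyz']=c1['xyz']+[503-g[0],187-g[1],0]
q1=[(262.1,75.2),(358.5,73.0),(356.4,228.2),(273.3,230)];q2=[(287.6,86.4),(345.6,84.2),(345.2,181.6),(293,183)];qt=[(213.3,231.7),(250.8,220),(271.3,283.3),(233,295.8)]
for z in (40,46): 
  quad(c1,q1,z,78,45,'c1');quad(c2,q2,z,78,45,'w2')
quad(Pt,qt,46,78,45,'top')
```

```text
c1 [4.95446e+02 1.90255e+02 3.26000e-01 1.00200e+00] res 0.2
w2 [4.95419e+02 1.92254e+02 3.30000e-01 9.98000e-01] res 0.2
c1 [4.96489e+02 1.90482e+02 3.26000e-01 9.82000e-01] res 0.2
w2 [4.96029e+02 1.92455e+02 3.30000e-01 9.86000e-01] res 0.2
top [4.95124e+02 1.89479e+02 3.30000e-01 9.93000e-01] res 1.0
```

Run:
```python
from do import *
C=(496,190.7,0.328); q=down(C[2]-np.pi/2)
s=bot.sense(); bot.move_linear([s['eef_pos'][0],s['eef_pos'][1],135],max_speed=100)
bot.movep([C[0],C[1],135],q); s=bot.sense(); print(s['width'],s['ft_force'].round(2))
bot.move_linear([C[0],C[1],45],max_speed=80); bot.hold(.3); print(bot.sense()['ft_force'].round(2))
wcam('p1.png'); save(bot.camera('scene'),'p1s.png')
r=bot.move_linear([C[0],C[1],23],max_speed=15,max_force=6); bot.hold(.3); s=bot.sense()
print(r,s['eef_pos'].round(1),s['ft_force'].round(2),s['torque'].round(2),s['time'])
wcam('p2.png')
```

```text
50.55381548913391 [-0.13 -0.15 -4.15]
[-0.02 -0.6  -3.84]
True [496.  190.8  29.9] [-0.82 -0.73  5.27] [-0.1   0.04  0.18] 17.25
```

View pics/p2.png

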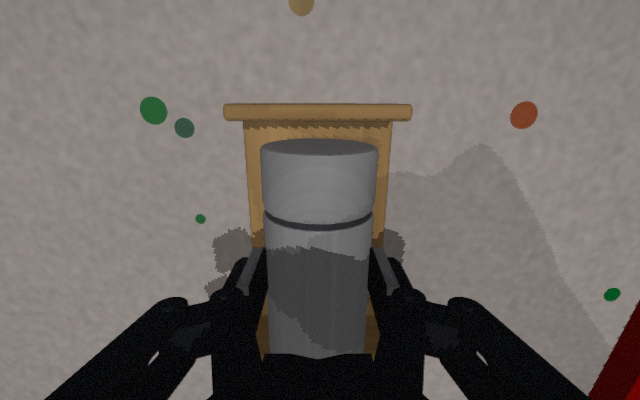

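View pics/p1s.png

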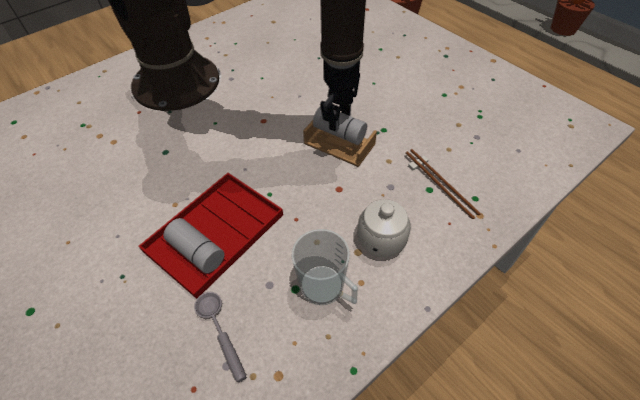

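Run:
```python
from do import *
w=wcam()
u=np.array([np.cos(.328),np.sin(.328)]);v=np.array([-u[1],u[0]])
for uv,z in (((318,153),77),((318,121),46),((318,104),46),((224,111),46),((411,111),46),((261,150),49),((377,150),49)):
    P=pix2plane(w,uv,z); d=P[:2]-[496,190.7]; print(uv,z,(d@u).round(1),(d@v).round(1))
```

```text
(318, 153) 77 61.5 -0.0
(318, 121) 46 71.7 -0.1
(318, 104) 46 79.3 -0.1
(224, 111) 46 76.1 44.1
(411, 111) 46 76.3 -43.8
(261, 150) 49 58.3 27.2
(377, 150) 49 58.4 -28.3
```

```bash
python3 - <<'E'
from do import *
s=bot.sense();x,y,z=s['eef_pos']
r=bot.move_linear([496,190.7,z-4],max_speed=10,max_force=8); bot.hold(.4); s=bot.sense(); print(r,s['eef_pos'].round(1),s['ft_force'].round(2))
bot.open_gripper(); bot.hold(.3); s=bot.sense(); print(s['width'],s['ft_force'].round(2))
bot.move_linear([496,190.7,150],max_speed=80)
C=(496,190.7,0.328)
look((496,191,50),180,C[2]-np.pi/2,'f1.png')
save(bot.camera('top'),'f1t.png');save(bot.camera('scene'),'f1s.png'); print(bot.sense()['time'])
E
python3 -c "
import cv2,numpy as np
cv2.imwrite('pics/fm.png',cv2.resize(np.vstack([cv2.imread('pics/f1t.png'),cv2.imread('pics/f1s.png')])[:],(480,600)))"
```

```text
True [496.  190.8  29.9] [-0.7  -1.06  6.84]
85.74266929455439 [0.94 0.85 0.45]
goto [462. 180. 180.]
21.075
```

View pics/f1.png

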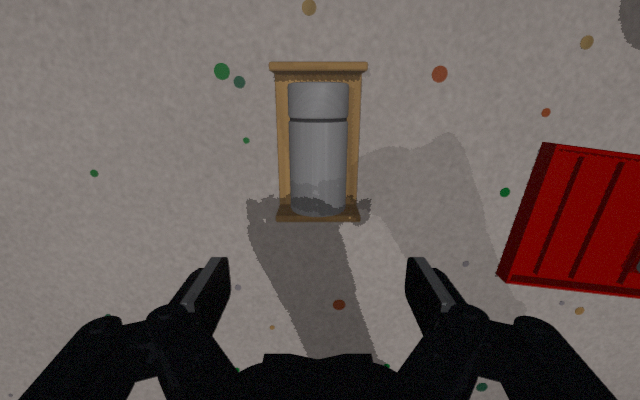

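View pics/fm.png

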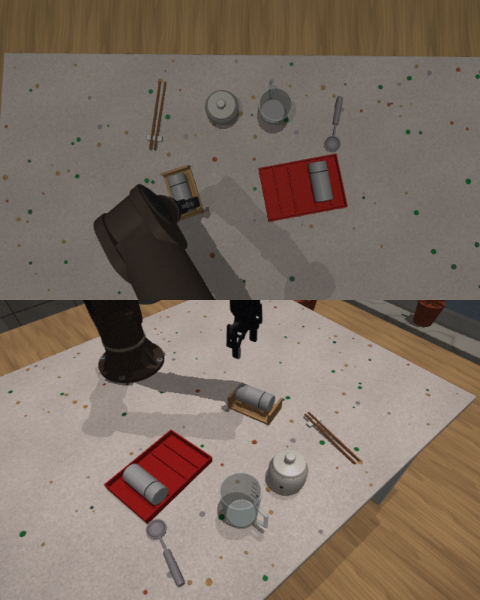

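Run:
```python
from do import *
w=wcam()
u=np.array([np.cos(.328),np.sin(.328)]);v=np.array([-u[1],u[0]])
for uv,z in (((318,84),77),((318,214),77),((319,62),46),((318,221),46)):
    d=pix2plane(w,uv,z)[:2]-[496,190.7]; print(uv,z,(d@u).round(1),(d@v).round(1))
s=bot.sense(); print(s['ft_force'],s['time'])
bot.close_job()
```

```text
(318, 84) 77 58.4 0.4
(318, 214) 77 -55.7 0.3
(319, 62) 46 78.5 -0.5
(318, 221) 46 -75.2 0.2
[-0.8236843  -0.52130756  1.56418866] 21.125
the job is handed in; nothing more can be done
```

I placed the full tin in the cradle and handed the job in at about 21 s. There is no verdict back, so this rests on my own checks.

- **Which tin:** I lifted the tin in the tray's +y trough and felt 4 to 5 N. That is clearly the full one, since the empty tin can weigh at most 1.5 N. I never touched the other tin, so it still lies along its trough, about 10 mm from the tray's middle lengthwise.
- **Placing:** I lowered the full tin until the tool met upward resistance (about +5 N; with the tin hanging free it had read about −4 N). Sideways force stayed near 1 N, so the tin was resting on both saddle walls. I pressed again by a few newtons and it sank no further, stopping at a TCP height of 29.9 mm. Then I let go and backed straight up.
- **Last checks:**
    - In the pictures the tin is centred to about 1.5 mm lengthwise and 0.5 mm sideways, and lies along the groove.
    - The garlic keeper, jug, spoon and chopsticks look unmoved.
    - The gripper is open and clear of everything.

**Checks that disagreed:**
- The networks' positions differed by about 20 mm between the scene and top cameras, so I worked from my own corner fits in the wrist pictures.
- Those cradle fits came out 1 to 2 % small in scale, and the views differed by 1 to 3 mm.
- With the tin held, the fingers read 50.6 mm open, not 56 mm. The grip held without slipping.
- In the last picture the visible top of the tin measures 114 mm, not 120 mm, partly because the rounded far end is hard to read.

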